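# Move the battery pack from its charger into the painting turntable

### The job

The battery pack is charged: squeeze in its snap tab, lift it out of the charger and fit it into the battery bay of the painting turntable, pushed fully home so that the tab springs back out and latches it, then let go. Be gentle: never pull against the latch or force the pack against either housing, and leave the things standing around where they are.

Things in the scene. Friction and masses are not known exactly. Their poses are not given: they have to be found in the camera images.
- pack_centre (a point): Centre (half-way up) of the battery pack, a black block 60 (its x) x 44 (y) x 80 mm (z, up), 0.2 to 0.4 kg. Home in a pocket, its lower 40 mm are sunk: this point is level with the rim. The snap tab is in its +y side. Pinch it from above across y, one finger on the tab, one on the plain -y side: this presses the tab in and grips the pack (49.5 mm across with tab out, 45 mm with tab in).
- tab_face (a point): Middle of the outer face of the snap tab's grey ribbed button, 20 mm wide (x), 28 mm high (z), standing 5.5 mm proud of the pack's +y side, 20 mm above pack_centre (so 6 to 34 mm above the rim). Lower down, the tab has a nose 3.5 mm proud, flat on top, sloping below; it hooks under the pocket's lip (lip 12 mm deep from the rim, 2 mm of vertical play).
- pack_tab (a joint): Travel of the snap tab, m: 0 = sprung out (latched when home), 0.0045 = fully in. The spring takes 5 N to start and 12 N at the stop; at 0.0035 the nose is surely clear of the lip. With the tab out the pack cannot be lifted: it pulls on the lip.
- charger_mouth (a point): Centre of the rim of the charger's pocket, 48 mm above the bench; z up, axes parallel to the pack's at the start. Charger: fixed grey block 96 (x) x 92 (y) x 48 mm with a 40 mm high vented hump, 26 mm deep, on its -y side. Pocket 62.4 x 46.4 mm, 40 mm deep, mouth bevelled 1.2 mm, undercut for the nose on the +y side.
- turntable: Painting turntable, fixed: a grey square battery housing 104 (x) x 110 (y) x 44 mm and beside it, 117 mm to its -y, a black disc 120 mm across with its top 40 mm up. Origin on the bench under the middle of the battery housing. In the housing stands the bay, a grey pocket block like the charger's (62.4 x 46.4 mm, 40 mm deep, 1.2 mm bevel, undercut on +y), walls 15 mm thick or more.
- bay_mouth (a point): Nominal centre of the bay's mouth, 48 mm above the bench, axes as the turntable's; the pack goes in with its axes along these. The bay floats: it stands up to 10 mm off this point along y (either way, not along x), and takes about 8 N to slide. This offset is not measured: feel for it (off the mouth, the pack stands on the rim) or see it.
- bay_floor (a point): Nominal centre of the bay's floor, 40 mm below bay_mouth (it shares the bay's unmeasured offset along y). A steel sprung plate stands 10 mm above the floor and pushes up with 4 N, rising to 7 N at the floor. Let go with the tab still in, the pack may pop up some mm before the nose is under the lip: press on its top (about 20 N) until it snaps. Latched, it rests up to 2 mm above the floor.
- brass_weight: Brass gluing weight with a knob, 27 mm across, 43 mm high, origin under it; stands between charger and turntable. Bystander.
- paint_pot: Small paint pot, 35 mm across, 38 mm high, standing on the turntable's disc, origin under it. Bystander.
- sanding_block: Cork sanding block 36 x 66 x 23 mm, lying on the bench near the robot, origin under it. Bystander.
- blue_tape_roll: Black roll of tape, 59 mm across, 19 mm high, lying on the bench. Bystander.
Not all that is in view belongs to the job. Of the things shaped like the part that bears pack_centre, the black one is meant.

How it is judged:
On the way, in this order (a step that is already met when the one before it is completed fails the run):
1. the snap tab is pressed in while the pack still sits in the charger (value of joint pack_tab above 0.003 m and distance between pack_centre and charger_mouth below 0.005 m), for 0.1 s.
2. the pack is lifted clear of the charger (z of pack_centre in the frame of charger_mouth above 0.045 m), for 0.1 s.
At the end, for the whole second after the job is handed in: The pack sits upright in the turntable's battery bay, fully home (within 3.5 mm of its seated height, within 14 mm of the nominal bay centre sideways), its tab sprung out to within 1 mm (latched), at rest and let go (z of pack_centre in the frame of bay_mouth between -0.0035 and 0.0035 m and horizontal distance between pack_centre and bay_mouth below 0.014 m and angle between pack_centre's own z axis and vertical below 0.06 rad and value of joint pack_tab below 0.001 m and linear speed of pack below 0.02 m/s); the robot touches nothing.
It fails at once if the pack is pulled or forced against the charger with more than 45 N (contact force between pack and charger above 45 N).
It fails at once if the pack is forced against the turntable or its bay with more than 45 N (contact force between pack and turntable above 45 N).
It fails at once if a bystander is moved by more than 3 cm (distance of any of brass_weight, paint_pot, sanding_block, blue_tape_roll from where it was at the start of the episode above 0.03 m).
It also fails if it takes over 72 s, if anything falls off the work surface, if the arm or the gripper's body presses on something with over 40 N, if the wrist force passes 120 N, or if a joint passes its speed limit or range.

### The arm

A 6-joint arm with a two-finger parallel gripper is mounted at the origin on a cart in front of the work surface, level with it; the furniture and walls round the work are solid. World frame = base frame: x ahead of the robot, y to its left, z up, the work surface at z = 0. Lengths are in m, angles in rad, forces in N, time in s.
With the tool pointing down it reaches from about 0.3 to 0.85 m from the base axis. Payload 5.4 kg.
Tool frame: the origin (TCP) lies between the finger pads; the fingertips stand 11 mm ahead of it and the grasp point (between the pads) lies 8 mm behind it (arm.finger_overhang is the distance from the TCP to the fingertips, in m); z points along the fingers, y is the line along which they close (so a half turn about z gives the same grasp; the last joint's range is limited). The gripper opens to 85 mm and grips with 20 to 120 N. Pads are 22 mm wide; open, the fingers measure 114 mm over their backs; the gripper's body (76 mm by 85 mm) begins 54 mm behind the grasp point. The pads swing forward as they close: fully open they stand 13 mm farther back than shut.
Start: joints at [1.072, 0.158, 1.597, -0, 1.386, -0.21], TCP at [0.164, 0.551, 0.242] pointing down, gripper open.
Joint ranges: [-2.91, 2.91], [-0.94, 2.29], [0.18, 2.7], [-1.29, 4.43], [0.17, 2.64], [-3, 3]. Speed limits (rad/s): [2.57, 2.57, 3.14, 3.14, 3.14, 3.14].

### API

Orientations are given as a unit quaternion [x, y, z, w].
In Python, from rig import arm, get_image, get_calibration gives the robot as it stands. The module is installed in compiled form; this text tells all that it offers.
- The arm moves only by the tool servo_tool, never from a script. Its argument "targets" is a list that holds one entry, the list of rows, each a list of 7 numbers: the closure, from 0 (fully open) to 1 (shut), then the shift along the tool's x, y, z as a fraction of full scale, then the turn, a rotation vector about the tool's x, y, z as a fraction of full scale. A call has exactly 5 rows; each row shifts and turns the commanded pose from where the row before left it, along the tool's axes as they then stand; what a row does not reach is not made up. Full scale, the value 1, is 40 mm for a shift and 8 degrees for a turn. A row lasts 1/8 s, in which the tool goes at most 62.5 mm and 10.7 degrees, less where a joint would pass 70% of its speed; a pose out of reach is approached as far as the arm can. A call with a number of a shift or a turn outside -1 to 1 is refused whole. A call with a gripper value outside its range is refused whole. The fingers move at their own pace and stop on an object; "grip_force" is the grip in N (left out, the last holds). Time passes only in rows, so rows that do not move let the fingers close, or fill a call up. It gives the time, the measured TCP pose, the force, the opening and the grip force at its end, in the units of the state.
- arm.get_state(): the state, without advancing time (a new reading comes with each control period).
- get_image(name): name is "scene" or "side" or "wrist"; returns (picture, depth): 400x640x3 uint8, red, green, blue; 400x640 float32, m along the optical axis (not along the pixel's ray), 0 where there is no reading.
- get_calibration(name): a dict with "fx", "fy", "cx", "cy" (pixels), "rvec" (rotation vector, rad) and "tvec" (3), from world to camera coordinates, as OpenCV has them. Camera axes: x right, y down, z forward; pixel columns grow to the right and rows downward; lengths in m; the calibration is good to about 2 mm. A picture is of the moment at which its call begins: read the wrist's pose just before it. get_calibration takes no time and is no camera call; for the wrist camera it gives the pose at the moment of the call.
- arm.sign_off(): hands the job in; it is judged then, once.
The state is a dict: "clock": time; "joints": joint angles; "joint_velocities": joint speeds; "joint_efforts": joint torques, N m; "eef_pos": TCP position; "ee_rot": TCP orientation; "wrist_force": force on the tool from outside, world axes, zero at the start; "wrist_torque": the same for the moment, N m; "gripper_width": finger opening in m; "gripper_force": force on a finger pad.
Only numpy, scipy, OpenCV 4.12 (cv2) and the standard library are available. Lean on these libraries where they do the work, as an engineer would, in place of code of your own. Each camera call takes 0.05 s, during which the arm holds its last target. There are 200 camera calls.

## Working session

There is one attempt and no reset: what is moved stays moved. The work goes in short steps, Python scripts to look and compute and a tool call to move; the robot and the scene stay as the last step left them, time stands still between calls to the robot, and variables do not carry over. Pictures are saved under pics/ and viewed, at most 12 in all, crops included, and the job is handed in when it is done.

Besides the shell and the picture viewer there is one more tool, called after ">>>" by a JSON object that holds its "name" and its "arguments". servo_tool: Moves the arm, as the interface text tells. Its arguments: {"type":"object","properties":{"targets":{"type":"array"},"grip_force":{"type":"number"}},"required":["targets"]}

```bash
mkdir -p pics; ls
cat > h.py <<'E'
import numpy as np, cv2
from rig import arm, get_image, get_calibration
def cal(n):
    c=get_calibration(n); R,_=cv2.Rodrigues(np.array(c['rvec'],float)); return c,R,np.array(c['tvec'],float).ravel()
def cloud(n,d,k=None):
    c,R,t=k or cal(n); v,u=np.mgrid[:d.shape[0],:d.shape[1]]
    P=np.stack([(u-c['cx'])/c['fx']*d,(v-c['cy'])/c['fy']*d,d],-1)
    return (P-t)@R
def ray(n,u,v,z,k=None):
    c,R,t=k or cal(n); C=-R.T@t; D=R.T@np.array([(u-c['cx'])/c['fx'],(v-c['cy'])/c['fy'],1]); return C+D*(z-C[2])/D[2]
def save(n,im): cv2.imwrite('pics/'+n,cv2.cvtColor(im,cv2.COLOR_RGB2BGR))
E
python3 - <<'E'
from h import *
for n in ['scene','side','wrist']:
    k=cal(n); im,d=get_image(n); save(n+'0.png',im); np.savez('pics/'+n+'0.npz',im=im,d=d,X=cloud(n,d,k)); print(n,-k[1].T@k[2],k[0]['fx'])
s=arm.get_state(); print(s['clock'],s['eef_pos'],s['ee_rot'],s['gripper_width'],arm.finger_overhang)
E
```

```text
pics
scene [0.01148508 1.04857036 0.79847295] 488.4284043149539
side [ 0.52364424 -0.7635777   0.85152495] 404.92162875148966
wrist [0.0819181  0.57565991 0.37460198] 286.89009469381784
0.15 [0.16354829 0.55076514 0.24152528] [ 1.43914447e-01  9.89589845e-01 -7.05284665e-04 -2.70584656e-04] 0.0853199127713301 0.011
```

View pics/scene0.png

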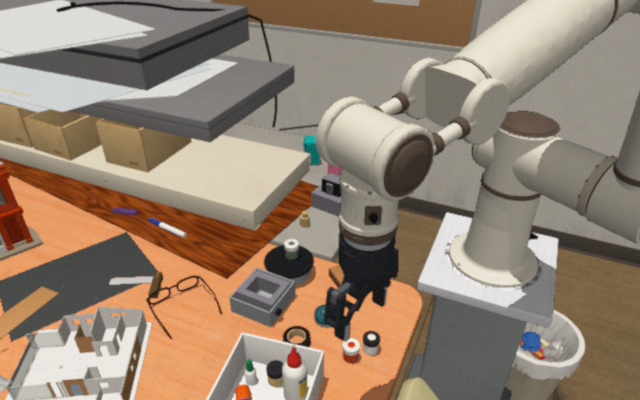

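View pics/side0.png

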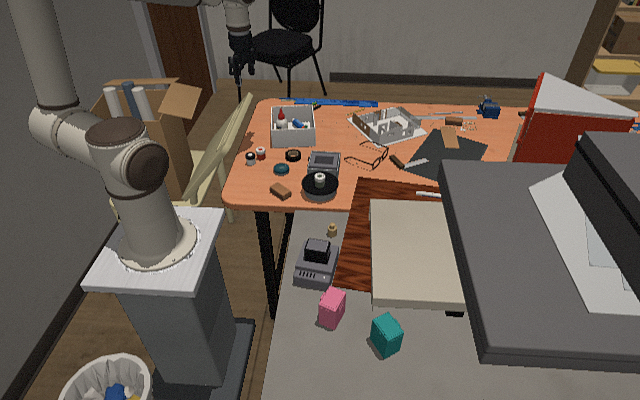

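The scene view shows the bay housing at about (265,293), the disc with the pot at (290,262), the brass weight at (305,219) and the charger with the black pack at about (330,193). In the side view the pack is at (317,248), the charger at (317,265), the weight at (332,230), and the bay at (323,161). Next I measure from depth.

Run:
```python
from h import *
S=np.load('pics/side0.npz'); X=S['X']
for nm,(u,v) in dict(pack=(317,244),charger=(317,282),weight=(332,230),bayrim=(313,158),disc=(310,188),cream=(410,215),creamN=(375,280),pot=(320,178),white=(428,194),pink=(330,300),shelf=(480,200),shelf2=(600,180),bench=(300,225)).items(): print(nm,X[v,u].round(3))
C=np.load('pics/scene0.npz'); Y=C['X']
for nm,(u,v) in dict(bayrim=(243,288),disc=(275,268),weight=(305,221),chargerhump=(325,200),cream=(240,195),bench=(320,235)).items(): print('sc',nm,Y[v,u].round(3))
# rect fits on horizontal slices, side cam
def fit(nm,P,im,lo,hi,box):
    m=(P[...,2]>lo)&(P[...,2]<hi)&(P[...,0]>box[0])&(P[...,0]<box[1])&(P[...,1]>box[2])&(P[...,1]<box[3])
    q=P[m][:,:2].astype(np.float32); print(nm,len(q),q.min(0),q.max(0),cv2.minAreaRect(q*1000))
p=X[244,317]; b=[p[0]-.07,p[0]+.07,p[1]-.07,p[1]+.07]
fit('packtop side',X,0,.083,.094,b); fit('packtop scene',Y,0,.083,.094,b)
p=X[158,313]; b=[p[0]-.1,p[0]+.1,p[1]-.1,p[1]+.1]
for z in [(.041,.046),(.046,.052)]:
    fit('bay side',X,0,*z,b); fit('bay scene',Y,0,*z,b)
im=S['im']; cv2.imwrite('pics/c1.png',np.hstack([cv2.resize(im[140:300,265:365,::-1],(375,600),interpolation=cv2.INTER_CUBIC),cv2.resize(C['im'][170:330,220:320+0,::-1],(375,600),interpolation=cv2.INTER_CUBIC)]))
```

```text
pack [ 0.458 -0.061  0.09 ]
charger [ 0.464 -0.133  0.029]
weight [0.491 0.055 0.027]
bayrim [0.408 0.378 0.047]
disc [0.413 0.219 0.044]
cream [ 0.524 -0.764  0.852]
creamN [ 0.605 -0.149  0.07 ]
pot [0.444 0.227 0.079]
white [0.789 0.247 0.018]
pink [ 0.501 -0.221  0.081]
shelf [ 0.822 -0.068  0.268]
shelf2 [ 1.016 -0.112  0.369]
bench [ 0.394  0.096 -0.001]
sc bayrim [0.484 0.395 0.047]
sc disc [0.455 0.301 0.04 ]
sc weight [0.483 0.08  0.022]
sc chargerhump [ 0.467 -0.018  0.036]
sc cream [0.67  0.102 0.069]
sc bench [ 0.432  0.093 -0.001]
packtop side 318 [ 0.42681774 -0.0876226 ] [ 0.4889417  -0.03734313] ((457.89569091796875, -61.80022430419922), (44.93220520019531, 60.442955017089844), 81.6077651977539)
packtop scene 138 [ 0.4300198  -0.08307136] [ 0.48861775 -0.03141027] ((456.5399475097656, -57.40748596191406), (44.84468078613281, 60.23914337158203), 77.67771911621094)
bay side 232 [0.39030254 0.28058407] [0.49912143 0.43411237] ((444.37249755859375, 356.13262939453125), (153.89825439453125, 103.39031982421875), 87.65209197998047)
bay scene 615 [0.39057148 0.2818669 ] [0.49802467 0.43441752] ((443.92095947265625, 357.54095458984375), (152.04917907714844, 105.17210388183594), 87.7636947631836)
bay side 239 [0.3937585  0.32156476] [0.49513558 0.42438293] ((443.51611328125, 373.400634765625), (101.55670928955078, 101.83293914794922), 2.4605095386505127)
bay scene 342 [0.39444625 0.33204216] [0.49181402 0.41741303] ((441.4525451660156, 373.45831298828125), (81.97283172607422, 99.23155212402344), 86.48075866699219)
```

View pics/c1.png

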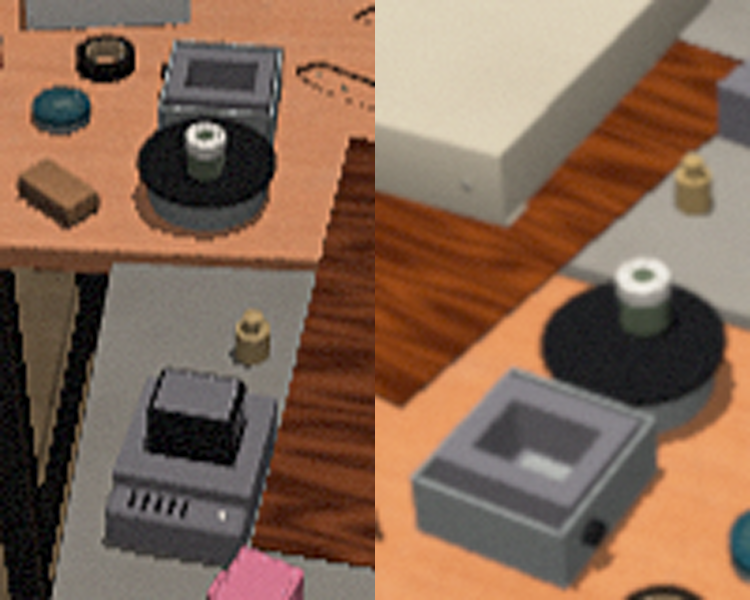

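The crops show the charger with its hump at the −y side and the pack yawed about −10°. The bay is in a housing yawed about −3°, with a wide dark gap on the bay's +y side. I'll go over the bay on the way to look with the wrist camera.

>>> {"name": "servo_tool", "arguments": {"targets": [[[0,-1,-0.28,0,0,0,0],[0,-1,-0.28,0,0,0,0],[0,-1,-0.28,0,0,0,0],[0,-1,-0.28,0,0,0,0],[0,-1,-0.28,0,0,0,0]]]}}

```text
clock: 0.78
eef_pos: [0.3404, 0.4396, 0.242]
ee_rot: [0.144, 0.99, -0.0, -0.0]
wrist_force: [0.3, 0.3, -0.9]
gripper_width: 0.0855
gripper_force: 0.0
```

>>> {"name": "servo_tool", "arguments": {"targets": [[[0,-1,-0.28,0,0,0,0],[0,-1,-0.28,0,0,0,0],[0,-1,-0.28,0,0,0,0],[0,0,0,0,0,0,-1],[0,0,0,0,0,0,0]]]}}

```text
clock: 1.4
eef_pos: [0.4451, 0.3738, 0.2418]
ee_rot: [0.076, 0.997, -0.0, -0.0]
wrist_force: [-0.9, -0.1, -1.0]
gripper_width: 0.0856
gripper_force: 0.0
```

```bash
cat >> h.py <<'E'
from scipy.spatial.transform import Rotation as Ro
def go(x,y,z,yaw):
    "tool shifts (x,y,z units) and turn units to have TCP at xyz with tool y at yaw deg, pointing down; shift first, then turn"
    s=arm.get_state(); R=Ro.from_quat(s['ee_rot']); a=np.radians(yaw)
    T=np.array([[-np.sin(a),np.cos(a),0],[np.cos(a),np.sin(a),0],[0,0,-1]]).T
    print('t',round(s['clock'],2),'pos',np.round(s['eef_pos'],4),'yaw',np.degrees(np.arctan2(*R.as_matrix()[:2,1][::-1])).round(2),'w',round(s['gripper_width'],4),'F',np.round(s['wrist_force'],1),'gf',np.round(s['gripper_force'],1))
    print('shift',(R.inv().apply(np.array([x,y,z])-s['eef_pos'])/.04).round(3),'turn',(np.degrees((R.inv()*Ro.from_matrix(T)).as_rotvec())/8).round(3))
E
python3 - <<'E'
from h import *
go(.443,.373,.24,87.5)
k=cal('wrist'); im,d=get_image('wrist'); save('w1.png',im); np.savez('pics/w1.npz',im=im,d=d,X=cloud('wrist',d,k)); print(-k[1].T@k[2])
E
```

```text
t 1.4 pos [0.4451 0.3738 0.2418] yaw 81.33 w 0.0856 F [-0.9 -0.1 -1. ] gf 0.0
shift [ 0.049 -0.027  0.046] turn [-0.003 -0.006 -0.772]
[0.3609571  0.38721093 0.37507261]
```

View pics/w1.png

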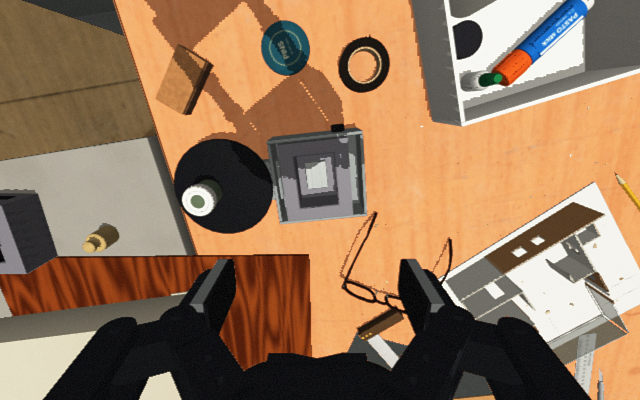

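Wrist view: the bay mouth is at about (315,175), the disc at (223,185) with the pot at (200,198), and the charger's edge at far left (20,230). Next I measure the mouth edges.

Run:
```python
from h import *
S=np.load('pics/w1.npz'); X=S['X']; im=S['im']; g=cv2.cvtColor(im,cv2.COLOR_RGB2GRAY)
k=cal('wrist')
print('row y-profile v=175'); 
for u in range(266,372,3): print(u,g[175,u],X[175,u].round(3).tolist(),end=' | ')
print()
for v in range(128,226,3): print(v,g[v,300],X[v,300].round(3).tolist(),end=' | ')
Z=X[...,2]; v,u=np.mgrid[:400,:640]; roi=(u>262)&(u<375)&(v>120)&(v<230)
m=(roi&(Z>.041)&(Z<.056)).astype(np.uint8)
cs,h=cv2.findContours(m,cv2.RETR_CCOMP,cv2.CHAIN_APPROX_NONE)
for c,hh in zip(cs,h[0]):
    if cv2.contourArea(c)>300:
        P=np.array([ray('wrist',*p[0],.048,k)[:2]*1000 for p in c],np.float32); print('hole' if hh[3]>=0 else 'outer',cv2.minAreaRect(P))
cv2.imwrite('pics/c2.png',cv2.resize(im[120:235,255:380,::-1],(652,600),interpolation=cv2.INTER_CUBIC))
```

```text
row y-profile v=175
266 13 [0.433, 0.315, 0.041] | 269 11 [0.434, 0.318, 0.041] | 272 81 [0.433, 0.323, 0.045] | 275 55 [0.435, 0.326, 0.042] | 278 84 [0.439, 0.327, 0.027] | 281 68 [0.434, 0.334, 0.05] | 284 79 [0.435, 0.338, 0.05] | 287 72 [0.435, 0.341, 0.049] | 290 71 [0.436, 0.344, 0.049] | 293 76 [0.436, 0.348, 0.049] | 296 46 [0.439, 0.35, 0.04] | 299 138 [0.447, 0.351, 0.01] | 302 149 [0.447, 0.355, 0.01] | 305 149 [0.448, 0.358, 0.007] | 308 211 [0.446, 0.363, 0.019] | 311 209 [0.446, 0.367, 0.02] | 314 212 [0.447, 0.371, 0.021] | 317 213 [0.447, 0.374, 0.021] | 320 209 [0.448, 0.378, 0.021] | 323 209 [0.449, 0.382, 0.019] | 326 180 [0.449, 0.386, 0.02] | 329 147 [0.452, 0.389, 0.011] | 332 149 [0.453, 0.393, 0.008] | 335 72 [0.445, 0.396, 0.042] | 338 152 [0.444, 0.4, 0.05] | 341 152 [0.445, 0.403, 0.049] | 344 151 [0.445, 0.406, 0.05] | 347 152 [0.446, 0.41, 0.049] | 350 167 [0.458, 0.417, 0.005] | 353 176 [0.459, 0.421, 0.004] | 356 175 [0.459, 0.425, 0.005] | 359 49 [0.455, 0.427, 0.023] | 362 130 [0.449, 0.428, 0.046] | 365 154 [0.461, 0.437, 0.002] | 368 179 [0.462, 0.
[... 790 characters left out ...]
50 [0.474, 0.349, 0.031] | 203 52 [0.476, 0.348, 0.036] | 206 63 [0.477, 0.349, 0.044] | 209 135 [0.479, 0.349, 0.049] | 212 147 [0.483, 0.348, 0.049] | 215 150 [0.486, 0.348, 0.051] | 218 144 [0.49, 0.347, 0.051] | 221 175 [0.496, 0.346, 0.047] | 224 185 [0.519, 0.339, 0.002] | outer ((446.0206298828125, 376.5466003417969), (108.75080871582031, 103.36973571777344), 87.57949829101562)
hole ((445.8998718261719, 373.7523193359375), (48.0496940612793, 62.95344543457031), 87.15109252929688)
hole ((444.0315856933594, 329.8607177734375), (9.146986961364746, 95.95701599121094), 87.427490234375)
hole ((447.2655029296875, 420.0708923339844), (96.94288635253906, 21.392719268798828), 2.120940923690796)
```

View pics/c2.png

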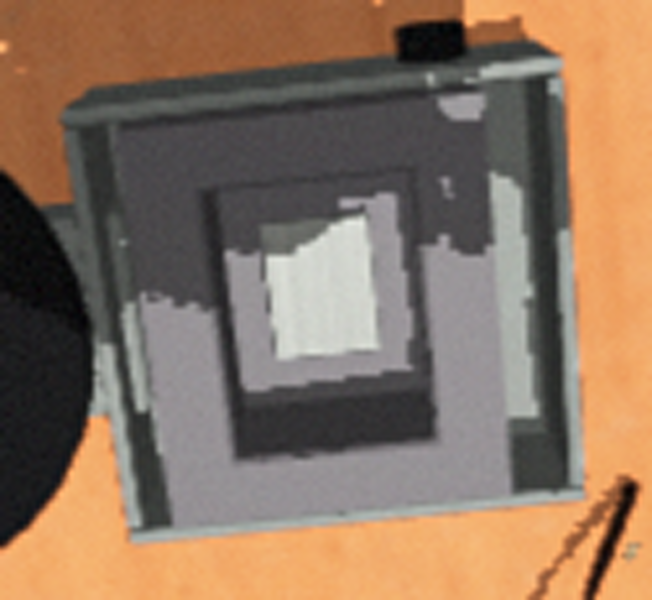

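The bay mouth is at about (0.446, 0.374) with its y axis at about 87.3°. In the crop the bay stands off-centre towards the disc. Next, over to the charger.

>>> {"name": "servo_tool", "arguments": {"targets": [[[0,-0.18,-1,0,0,0,0],[0,-0.18,-1,0,0,0,0],[0,-0.18,-1,0,0,0,0],[0,-0.18,-1,0,0,0,0],[0,-0.18,-1,0,0,0,0]]]}}

```text
clock: 2.08
eef_pos: [0.4504, 0.1703, 0.2423]
ee_rot: [0.075, 0.997, -0.0, 0.0]
wrist_force: [0.8, -0.3, 0.3]
gripper_width: 0.0851
gripper_force: 0.0
```

>>> {"name": "servo_tool", "arguments": {"targets": [[[0,-0.18,-1,0,0,0,0],[0,-0.18,-1,0,0,0,0],[0,-0.18,-1,0,0,0,0],[0,-0.18,-1,0,0,0,0],[0,-0.18,-1,0,0,0,0]]]}}

```text
clock: 2.7
eef_pos: [0.4565, -0.0328, 0.2424]
ee_rot: [0.075, 0.997, -0.0, 0.0]
wrist_force: [-0.1, 0.2, 0.2]
gripper_width: 0.0856
gripper_force: 0.0
```

>>> {"name": "servo_tool", "arguments": {"targets": [[[0,-0.15,-0.65,0,0,0,0],[0,0,0,0,0,0,0],[0,0,0,0,0,0,0],[0,0,0,0,0,0,0],[0,0,0,0,0,0,0]]]}}

```text
clock: 3.32
eef_pos: [0.4588, -0.0579, 0.2423]
ee_rot: [0.074, 0.997, 0.0, 0.0]
wrist_force: [-0.4, 0.2, 0.4]
gripper_width: 0.085
gripper_force: 0.0
```

```bash
cat > m.py <<'E'
from h import *
k=cal('wrist'); im,d=get_image('wrist'); X=cloud('wrist',d,k); save('w2.png',im); np.savez('pics/w2.npz',im=im,d=d,X=X)
Z=X[...,2]; near=(abs(X[...,0]-.457)<.1)&(abs(X[...,1]+.06)<.1)
for nm,lo,hi,z in [('packtop',.081,.098,.088),('charger rim+hump',.04,.056,.048),]:
    m=(near&(Z>lo)&(Z<hi)).astype(np.uint8); m=cv2.morphologyEx(m,cv2.MORPH_OPEN,np.ones((3,3)))
    cs,h=cv2.findContours(m,cv2.RETR_CCOMP,cv2.CHAIN_APPROX_NONE)
    for c,hh in zip(cs,h[0]):
        if cv2.contourArea(c)>200:
            P=np.array([ray('wrist',*p[0],z,k)[:2]*1000 for p in c],np.float32); print(nm,hh[3]>=0,np.round(X[m>0].mean(0),4),cv2.boundingRect(c),cv2.minAreaRect(P))
go(.457,-.06,.12,80)
E
python3 m.py
```

```text
packtop False [ 0.4571 -0.0593  0.0901] (293, 159, 47, 57) ((458.4720458984375, -58.06735610961914), (48.723751068115234, 60.81549835205078), 81.59493255615234)
charger rim+hump False [ 0.4495 -0.0734  0.0476] (255, 137, 101, 82) ((457.92041015625, -71.42797088623047), (114.44585418701172, 97.46187591552734), 80.75479125976562)
t 3.38 pos [ 0.4588 -0.0581  0.2423] yaw 81.5 w 0.0852 F [1.  0.1 0.1] gf 0.0
shift [ 0.038 -0.055  3.058] turn [0.    0.    0.188]
```

View pics/w2.png

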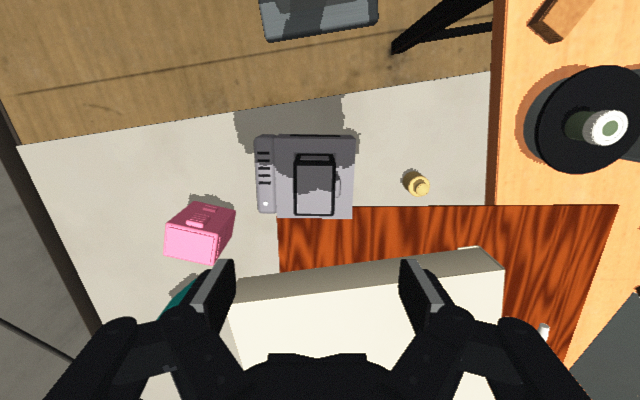

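The wrist view shows the black pack at about (316,187), with the tab on its right (+y) side at (338,187), and the weight at (418,184). I go halfway down and look again.

>>> {"name": "servo_tool", "arguments": {"targets": [[[0,0.02,-0.025,0.7,0,0,0],[0,0,0,0.7,0,0,0],[0,0,0,0.7,0,0,0],[0,0,0,0.5,0,0,0],[0,0,0,0,0,0,0]]]}}

```text
clock: 4.0
eef_pos: [0.4566, -0.0588, 0.1368]
ee_rot: [0.074, 0.997, 0.001, -0.002]
wrist_force: [-0.0, 0.2, 0.6]
gripper_width: 0.0852
gripper_force: 0.0
```

```bash
sed -i 's/w2/w3/g' m.py; python3 m.py
python3 - <<'E'
from h import *
im=np.load('pics/w3.npz')['im']; cv2.imwrite('pics/c3.png',cv2.resize(im[60:300,180:460,::-1],(700,600),interpolation=cv2.INTER_CUBIC))
E
```

```text
packtop False [ 0.456  -0.0591  0.0901] (282, 191, 71, 82) ((458.2810363769531, -57.929420471191406), (48.71754455566406, 62.0753059387207), 81.51532745361328)
charger rim+hump False [ 0.4463 -0.0735  0.0476] (230, 156, 145, 111) ((457.6650085449219, -70.78543090820312), (113.65473175048828, 97.80199432373047), 80.82584381103516)
t 4.05 pos [ 0.4576 -0.0593  0.1382] yaw 81.47 w 0.0854 F [-0. -1.  1.] gf 0.0
shift [ 0.012 -0.02   0.454] turn [ 0.002 -0.008  0.183]
```

View pics/c3.png

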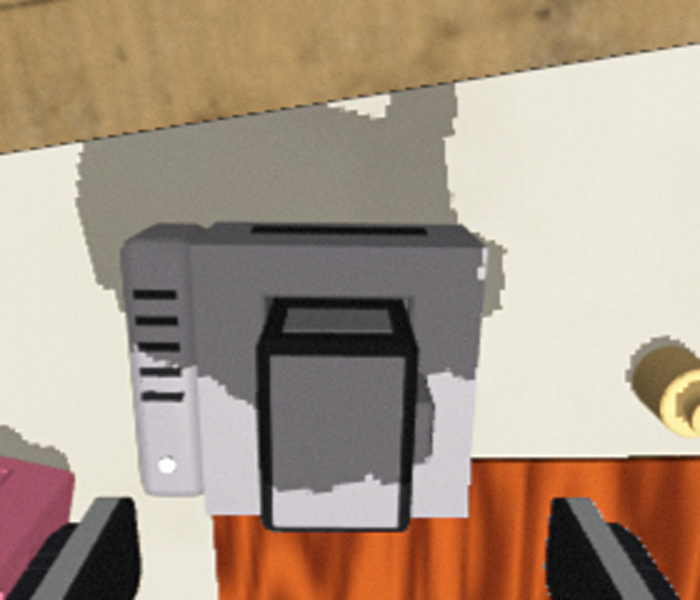

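The pack is well centred between the open fingers (the crop shows the tab at about (425,420) on the right). I descend so that the fingertips are about 5 mm above the rim, and then close gently.

>>> {"name": "servo_tool", "arguments": {"targets": [[[0,0,0,0.6,0,0,0],[0,0,0,0.6,0,0,0],[0,0,0,0.4,0,0,0],[0,0,0,0.25,0,0,0],[0,0,0,0,0,0,0]]], "grip_force": 30}}

```text
clock: 4.68
eef_pos: [0.4579, -0.0595, 0.0642]
ee_rot: [0.074, 0.997, 0.0, -0.0]
wrist_force: [-0.5, 0.3, 0.1]
gripper_width: 0.0852
gripper_force: 0.0
```

>>> {"name": "servo_tool", "arguments": {"targets": [[[0.2,0,0,0,0,0,0],[0.3,0,0,0,0,0,0],[0.35,0,0,0,0,0,0],[0.38,0,0,0,0,0,0],[0.4,0,0,0,0,0,0]]]}}

```text
clock: 5.3
eef_pos: [0.4581, -0.0592, 0.0645]
ee_rot: [0.075, 0.997, 0.0, 0.0]
wrist_force: [1.3, 1.8, 1.5]
gripper_width: 0.0514
gripper_force: 1.4
```

>>> {"name": "servo_tool", "arguments": {"targets": [[[0.42,0,0,0,0,0,0],[0.44,0,0,0,0,0,0],[0.46,0,0,0,0,0,0],[0.48,0,0,0,0,0,0],[0.48,0,0,0,0,0,0]]]}}

```text
clock: 5.92
eef_pos: [0.458, -0.0603, 0.0648]
ee_rot: [0.074, 0.997, -0.001, 0.0]
wrist_force: [-2.2, -0.4, 6.9]
gripper_width: 0.0448
gripper_force: 11.8
```

```bash
python3 -c "
from h import *
go(.458,-.059,.064,81.5)"
```

```text
t 5.92 pos [ 0.458  -0.0603  0.0648] yaw 81.47 w 0.0448 F [-2.2 -0.4  6.9] gf 11.8
shift [0.006 0.033 0.021] turn [-0.01   0.001 -0.003]
```

The tab is in (44.8 mm). I firm up the grip, then lift slowly.

>>> {"name": "servo_tool", "arguments": {"targets": [[[0.5,0,0,0,0,0,0],[0.55,0,0,0,0,0,0],[0.6,0,0,0,0,0,0],[0.6,0,0,0,0,0,0],[0.6,0,0,0,0,0,0]]], "grip_force": 50}}

```text
clock: 6.55
eef_pos: [0.4581, -0.0606, 0.0652]
ee_rot: [0.074, 0.997, -0.001, 0.0]
wrist_force: [-3.6, -0.8, 9.2]
gripper_width: 0.0437
gripper_force: 49.6
```

>>> {"name": "servo_tool", "arguments": {"targets": [[[0.6,0,0,-0.05,0,0,0],[0.6,0,0,-0.05,0,0,0],[0.6,0,0,-0.05,0,0,0],[0.6,0,0,-0.05,0,0,0],[0.6,0,0,0,0,0,0]]]}}

```text
clock: 7.18
eef_pos: [0.458, -0.0596, 0.0724]
ee_rot: [0.075, 0.997, -0.0, 0.0]
wrist_force: [0.4, -1.0, -3.7]
gripper_width: 0.0434
gripper_force: 51.3
```

>>> {"name": "servo_tool", "arguments": {"targets": [[[0.6,0,0,-0.2,0,0,0],[0.6,0,0,-0.4,0,0,0],[0.6,0,0,-0.6,0,0,0],[0.6,0,0,-0.7,0,0,0],[0.6,0,0,-0.7,0,0,0]]]}}

```text
clock: 7.8
eef_pos: [0.458, -0.0596, 0.1784]
ee_rot: [0.074, 0.997, -0.0, 0.001]
wrist_force: [-0.3, -0.3, -2.9]
gripper_width: 0.0434
gripper_force: 51.7
```

```bash
python3 -c "
from h import *
go(.446,.374,.177,87.3)"
```

```text
t 7.8 pos [ 0.458  -0.0596  0.1784] yaw 81.46 w 0.0434 F [-0.3 -0.3 -2.9] gf 51.7
shift [ 1.906 10.675  0.031] turn [-0.002  0.007 -0.73 ]
```

>>> {"name": "servo_tool", "arguments": {"targets": [[[0.6,0.16,0.5,0,0,0,0],[0.6,0.16,0.9,0,0,0,0],[0.6,0.16,0.9,0,0,0,0],[0.6,0.16,0.9,0,0,0,0],[0.6,0.16,0.9,0,0,0,0]]]}}

```text
clock: 8.43
eef_pos: [0.4507, 0.1085, 0.1777]
ee_rot: [0.074, 0.997, 0.0, 0.001]
wrist_force: [0.8, -0.2, -3.6]
gripper_width: 0.0436
gripper_force: 51.8
```

>>> {"name": "servo_tool", "arguments": {"targets": [[[0.6,0.16,0.9,0,0,0,0],[0.6,0.16,0.9,0,0,0,0],[0.6,0.16,0.9,0,0,0,0],[0.6,0.16,0.9,0,0,0,0],[0.6,0.16,0.9,0,0,0,0]]]}}

```text
clock: 9.05
eef_pos: [0.4457, 0.2914, 0.1777]
ee_rot: [0.074, 0.997, 0.0, 0.001]
wrist_force: [0.5, -0.0, -3.4]
gripper_width: 0.0431
gripper_force: 51.8
```

>>> {"name": "servo_tool", "arguments": {"targets": [[[0.6,0.16,0.8,0,0,0,0],[0.6,0.15,0.8,0,0,0,0],[0.6,0,0.48,0,0,0,0],[0.6,0,0,0,0,0,-0.73],[0.6,0,0,0,0,0,0]]]}}

```text
clock: 9.68
eef_pos: [0.4458, 0.3745, 0.1773]
ee_rot: [0.024, 1.0, 0.0, 0.0]
wrist_force: [0.0, 0.2, -3.4]
gripper_width: 0.0435
gripper_force: 52.3
```

Run:
```python
from h import *
go(.446,.374,.177,87.3)
k=cal('wrist'); im,d=get_image('wrist'); X=cloud('wrist',d,k); save('w4.png',im); np.savez('pics/w4.npz',im=im,d=d,X=X,R=k[1],t=k[2])
im,d=get_image('side'); save('s4.png',im)
```

```text
t 9.68 pos [0.4458 0.3745 0.1773] yaw 87.26 w 0.0435 F [ 0.   0.2 -3.4] gf 52.3
shift [-0.006 -0.012  0.006] turn [ 0.002  0.004 -0.005]
```

View pics/w4.png

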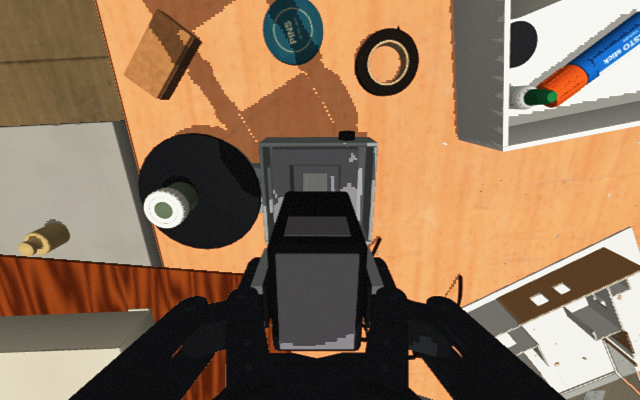

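The view shows the pack held over the bay (pack face at u 285–360, v 192–250), with the mouth's near edge behind it at about (316,166). Next I compare the two in y.

Run:
```python
from h import *
S=np.load('pics/w4.npz'); X=S['X']; k=(cal('wrist')[0],S['R'],S['t'])
a=np.radians(87.3); ey=np.array([np.cos(a),np.sin(a)]); ex=np.array([np.sin(a),-np.cos(a)])
f=lambda p:(round(p[:2]@ex*1000,1),round(p[:2]@ey*1000,1))
print('tcp',f(np.array(arm.get_state()['eef_pos'])))
Z=X[...,2]
for v in range(196,246,8):   # pack face edges
    r=np.where((Z[v,265:375]>.09)&(Z[v,265:375]<.25))[0]+265
    z=np.median(Z[v,r]); print('pack',v,r.min(),r.max(),z.round(3),f(ray('wrist',r.min()-.5,v,z,k)),f(ray('wrist',r.max()+.5,v,z,k)))
for v in range(163,192,4):
    row=Z[v,270:365]; r=np.where(row<.036)[0]+270; r=r[(r>283)&(r<348)]
    if len(r): print('mouth',v,r.min(),r.max(),f(ray('wrist',r.min()-.5,v,.048,k)),f(ray('wrist',r.max()+.5,v,.048,k)))
for u in (300,315,330): 
    c=Z[150:200,u]; print('col',u,[(150+i,c[i].round(3)) for i in range(0,50,3)], )
# top face of pack
m=((Z>.19)&(Z<.215)).astype(np.uint8); m[:,:265]=0;m[:,372:]=0
print('packtop edges',[ (v,f(ray('wrist',r.min()-.5,v,.2005,k)),f(ray('wrist',r.max()+.5,v,.2005,k))) for v in (270,290,310,330) for r in [np.where(m[v])[0]] if len(r)])
```

```text
tcp (np.float64(427.7), np.float64(394.7))
pack 196 284 348 0.136 (np.float64(399.5), np.float64(374.5)) (np.float64(399.5), np.float64(416.2))
pack 204 281 351 0.151 (np.float64(399.4), np.float64(374.4)) (np.float64(399.4), np.float64(416.3))
pack 212 279 354 0.164 (np.float64(399.4), np.float64(374.9)) (np.float64(399.4), np.float64(416.5))
pack 220 276 357 0.177 (np.float64(398.8), np.float64(375.0)) (np.float64(398.8), np.float64(416.4))
pack 228 273 360 0.186 (np.float64(398.8), np.float64(374.9)) (np.float64(398.8), np.float64(416.5))
pack 236 271 363 0.194 (np.float64(399.4), np.float64(375.0)) (np.float64(399.4), np.float64(416.8))
pack 244 268 365 0.2 (np.float64(400.0), np.float64(374.7)) (np.float64(400.0), np.float64(416.7))
mouth 167 291 338 (np.float64(399.8), np.float64(371.4)) (np.float64(399.8), np.float64(416.1))
mouth 171 291 338 (np.float64(403.6), np.float64(371.3)) (np.float64(403.6), np.float64(416.2))
mouth 175 291 338 (np.float64(407.5), np.float64(371.2)) (np.float64(407.4), np.float64(416.3))
mouth 179 292 338 (np.float64(411.3), np.float64(372.1)) (np.flo
[... 1216 characters left out ...]
5)), (162, np.float64(0.05)), (165, np.float64(0.049)), (168, np.float64(0.009)), (171, np.float64(0.011)), (174, np.float64(0.01)), (177, np.float64(0.009)), (180, np.float64(0.01)), (183, np.float64(0.01)), (186, np.float64(0.011)), (189, np.float64(0.01)), (192, np.float64(0.126)), (195, np.float64(0.134)), (198, np.float64(0.139))]
packtop edges [(270, (np.float64(412.7), np.float64(372.7)), (np.float64(412.7), np.float64(420.0))), (290, (np.float64(423.2), np.float64(372.1)), (np.float64(423.2), np.float64(420.7))), (310, (np.float64(434.3), np.float64(371.4)), (np.float64(434.3), np.float64(421.4))), (330, (np.float64(446.0), np.float64(374.1)), (np.float64(446.0), np.float64(417.3)))]
```

Pack is about 1.6 mm too far +y; correct and descend to just above the rim, then compare again.

>>> {"name": "servo_tool", "arguments": {"targets": [[[0.6,0,-0.04,0.4,0,0,0],[0.6,0,0,0.5,0,0,0],[0.6,0,0,0.4,0,0,0],[0.6,0,0,0.3,0,0,0],[0.6,0,0,0,0,0,0]]]}}

```text
clock: 10.4
eef_pos: [0.4449, 0.3721, 0.1109]
ee_rot: [0.024, 1.0, -0.001, -0.001]
wrist_force: [-0.6, 0.0, -2.6]
gripper_width: 0.0433
gripper_force: 52.2
```

```bash
cat > m5.py <<'E'
from h import *
go(.446,.374,.112,87.3)
k=cal('wrist'); im,d=get_image('wrist'); X=cloud('wrist',d,k); np.savez('pics/w5.npz',im=im,d=d,X=X)
a=np.radians(87.3); ey=np.array([np.cos(a),np.sin(a)]); ex=np.array([np.sin(a),-np.cos(a)])
f=lambda p:(float(round(p[:2]@ex*1000,1)),float(round(p[:2]@ey*1000,1)))
print('tcp',f(np.array(arm.get_state()['eef_pos'])))
Z=X[...,2]; tz=arm.get_state()['eef_pos'][2]
for v in range(150,260,6):
    r=np.where((Z[v,260:380]>tz-.055)&(Z[v,260:380]<.25))[0]+260
    if len(r)>20: z=np.median(Z[v,r]); print('pack',v,r.min(),r.max(),z.round(3),f(ray('wrist',r.min()-.5,v,z,k)),f(ray('wrist',r.max()+.5,v,z,k)))
for v in range(150,230,5):
    r=np.where(Z[v,270:365]<.036)[0]+270; r=r[(r>283)&(r<350)]
    if len(r)>15: print('mouth',v,r.min(),r.max(),f(ray('wrist',r.min()-.5,v,.048,k)),f(ray('wrist',r.max()+.5,v,.048,k)))
cv2.imwrite('pics/c5.png',cv2.resize(im[110:270,230:400,::-1],(637,600),interpolation=cv2.INTER_CUBIC))
E
python3 m5.py
```

```text
t 10.4 pos [0.4449 0.3721 0.1109] yaw 87.28 w 0.0433 F [-0.6  0.  -2.6] gf 52.2
shift [-0.024  0.048 -0.028] turn [-0.01  -0.017 -0.003]
tcp (427.6, 393.1)
pack 192 286 346 0.061 (398.7, 372.4) (398.6, 413.2)
pack 198 283 349 0.073 (398.7, 371.9) (398.6, 413.9)
pack 204 281 351 0.085 (398.7, 372.0) (398.6, 413.9)
pack 210 279 366 0.095 (398.7, 372.0) (398.7, 421.1)
pack 216 277 376 0.104 (398.7, 372.1) (398.6, 424.9)
pack 222 275 358 0.113 (398.1, 372.5) (398.0, 414.1)
pack 228 260 360 0.12 (398.1, 366.4) (398.0, 414.1)
pack 234 271 362 0.127 (398.1, 372.6) (398.1, 414.1)
pack 240 269 364 0.131 (398.8, 372.4) (398.7, 414.3)
pack 246 266 366 0.135 (399.9, 371.6) (399.9, 414.7)
pack 252 263 370 0.135 (402.5, 370.2) (402.4, 416.4)
pack 258 260 379 0.137 (404.7, 369.0) (404.6, 420.2)
mouth 150 284 349 (372.7, 370.6) (372.6, 415.6)
mouth 190 287 348 (401.1, 371.7) (401.0, 416.0)
```

View pics/c5.png

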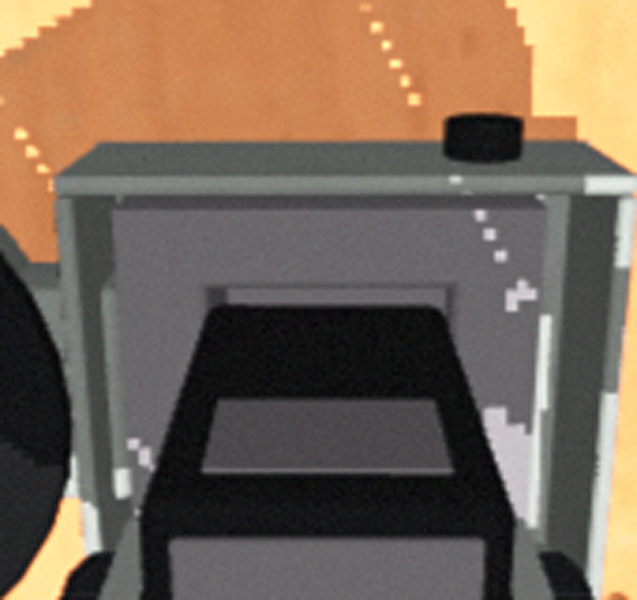

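The pack's lower edge is over the mouth (edges at about u 285.5/349) and within 1 mm of it in y, and the x edges agree. I nudge +0.8 mm in y and lower gently.

>>> {"name": "servo_tool", "arguments": {"targets": [[[0.6,0,0.02,0.05,0,0,0],[0.6,0,0,0.05,0,0,0],[0.6,0,0,0.05,0,0,0],[0.6,0,0,0.05,0,0,0],[0.6,0,0,0.04,0,0,0]]]}}

```text
clock: 11.08
eef_pos: [0.4458, 0.3734, 0.1025]
ee_rot: [0.024, 1.0, -0.0, -0.0]
wrist_force: [0.0, 0.9, -3.3]
gripper_width: 0.0433
gripper_force: 52.2
```

>>> {"name": "servo_tool", "arguments": {"targets": [[[0.6,0,0,0.03,0,0,0],[0.6,0,0,0.03,0,0,0],[0.6,0,0,0.03,0,0,0],[0.6,0,0,0,0,0,0],[0.6,0,0,0,0,0,0]]]}}

```text
clock: 11.7
eef_pos: [0.4458, 0.3734, 0.0991]
ee_rot: [0.024, 1.0, 0.0, 0.0]
wrist_force: [0.3, -0.1, -4.4]
gripper_width: 0.0431
gripper_force: 52.2
```

It entered the mouth without force. Continuing down.

>>> {"name": "servo_tool", "arguments": {"targets": [[[0.6,0,0,0.08,0,0,0],[0.6,0,0,0.08,0,0,0],[0.6,0,0,0.08,0,0,0],[0.6,0,0,0.08,0,0,0],[0.6,0,0,0.08,0,0,0]]]}}

```text
clock: 12.32
eef_pos: [0.4458, 0.3734, 0.0828]
ee_rot: [0.024, 1.0, -0.0, -0.0]
wrist_force: [0.4, 0.2, -4.3]
gripper_width: 0.0431
gripper_force: 52.2
```

>>> {"name": "servo_tool", "arguments": {"targets": [[[0.6,0,0,0.08,0,0,0],[0.6,0,0,0.06,0,0,0],[0.6,0,0,0.06,0,0,0],[0.6,0,0,0.06,0,0,0],[0.6,0,0,0,0,0,0]]]}}

```text
clock: 12.95
eef_pos: [0.4459, 0.3735, 0.073]
ee_rot: [0.024, 1.0, 0.0, 0.0]
wrist_force: [-1.1, -0.8, 1.7]
gripper_width: 0.0432
gripper_force: 52.7
```

>>> {"name": "servo_tool", "arguments": {"targets": [[[0.6,0,0,0.04,0,0,0],[0.6,0,0,0.04,0,0,0],[0.6,0,0,0.04,0,0,0],[0.6,0,0,0.03,0,0,0],[0.6,0,0,0.02,0,0,0]]]}}

```text
clock: 13.58
eef_pos: [0.4459, 0.3735, 0.066]
ee_rot: [0.024, 1.0, 0.0, 0.0]
wrist_force: [-1.1, -1.2, 3.1]
gripper_width: 0.0433
gripper_force: 52.8
```

>>> {"name": "servo_tool", "arguments": {"targets": [[[0.6,0,0,0.02,0,0,0],[0.6,0,0,0.02,0,0,0],[0.6,0,0,0,0,0,0],[0.6,0,0,0,0,0,0],[0.6,0,0,0,0,0,0]]]}}

```text
clock: 14.2
eef_pos: [0.446, 0.3735, 0.0651]
ee_rot: [0.024, 1.0, -0.0, 0.0]
wrist_force: [-3.1, -3.1, 7.0]
gripper_width: 0.0435
gripper_force: 53.5
```

Pack is on the floor. Now release in small steps so the tab springs out under the lip while held down.

>>> {"name": "servo_tool", "arguments": {"targets": [[[0.48,0,0,0,0,0,0],[0.45,0,0,0,0,0,0],[0.43,0,0,0,0,0,0],[0.41,0,0,0,0,0,0],[0.39,0,0,0,0,0,0]]], "grip_force": 20}}

```text
clock: 14.82
eef_pos: [0.4461, 0.3733, 0.0642]
ee_rot: [0.024, 1.0, -0.0, 0.0]
wrist_force: [0.4, 2.4, 1.3]
gripper_width: 0.0518
gripper_force: 1.2
```

>>> {"name": "servo_tool", "arguments": {"targets": [[[0.3,0,0,0,0,0,0],[0.2,0,0,0,0,0,0],[0.0,0,0,0,0,0,0],[0,0,0,0,0,0,0],[0,0,0,0,0,0,0]]]}}

```text
clock: 15.45
eef_pos: [0.4457, 0.3734, 0.0643]
ee_rot: [0.024, 1.0, -0.0, -0.0]
wrist_force: [-0.6, 0.3, 0.2]
gripper_width: 0.0853
gripper_force: 0.0
```

>>> {"name": "servo_tool", "arguments": {"targets": [[[0,0,0,-0.6,0,0,0],[0,0,0,-0.8,0,0,0],[0,0,0,-0.8,0,0,0],[0,0,0,-0.4,0,0,0],[0,0,0,0,0,0,0]]]}}

```text
clock: 16.08
eef_pos: [0.4464, 0.3738, 0.1692]
ee_rot: [0.024, 1.0, 0.001, 0.001]
wrist_force: [-0.4, -0.9, -0.5]
gripper_width: 0.0852
gripper_force: 0.0
```

Run:
```python
from h import *
go(.446,.374,.112,87.3)
k=cal('wrist'); im,d=get_image('wrist'); X=cloud('wrist',d,k); cv2.imwrite('pics/c6.png',cv2.resize(im[90:320,200:440,::-1],(626,600),interpolation=cv2.INTER_CUBIC))
Z=X[...,2]; q=(abs(X[...,0]-.446)<.02)&(abs(X[...,1]-.374)<.012)&(Z>.06)&(Z<.15)
print('pack top z',np.median(Z[q]),q.sum(),Z[q].std())
r=(Z>.043)&(Z<.056)&(abs(X[...,0]-.406)<.005)&(abs(X[...,1]-.374)<.02); print('rim',np.median(Z[r]),r.sum())
m=((Z>.075)&(Z<.11)&(abs(X[...,0]-.446)<.05)&(abs(X[...,1]-.374)<.05)).astype(np.uint8)
c=max(cv2.findContours(m,0,1)[0],key=cv2.contourArea); P=np.array([ray('wrist',*p[0],.088,k)[:2]*1000 for p in c],np.float32); print(cv2.minAreaRect(P))
```

```text
t 16.07 pos [0.4464 0.3738 0.1692] yaw 87.3 w 0.0852 F [-0.4 -0.9 -0.5] gf 0.0
shift [0.013 0.004 1.431] turn [ 0.008  0.014 -0.001]
pack top z 0.09325653376239904 1436 0.0006082348045518521
rim 0.04960540841447801 519
((446.3235168457031, 375.2735595703125), (49.87538528442383, 63.786956787109375), 87.34278106689453)
```

View pics/c6.png

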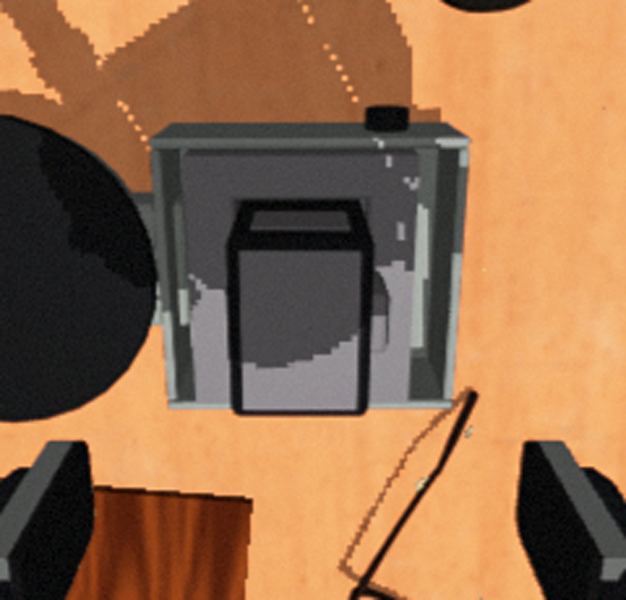

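The pack is in, with the tab seen at about (380,310), but its top reads about 3 mm higher than expected, so the nose may not be under the lip. I press on the top with closed fingers.

>>> {"name": "servo_tool", "arguments": {"targets": [[[1,0,0,0.4,0,0,0],[1,0,0,0.4,0,0,0],[1,0,0,0.2,0,0,0],[1,0,0,0,0,0,0],[1,0,0,0,0,0,0]]]}}

```text
clock: 16.75
eef_pos: [0.4461, 0.3736, 0.1286]
ee_rot: [0.024, 1.0, 0.0, 0.0]
wrist_force: [0.0, -0.9, 0.3]
gripper_width: 0.0002
gripper_force: 0.0
```

>>> {"name": "servo_tool", "arguments": {"targets": [[[1,0,0,0.25,0,0,0],[1,0,0,0.2,0,0,0],[1,0,0,0.1,0,0,0],[1,0,0,0,0,0,0],[1,0,0,0,0,0,0]]]}}

```text
clock: 17.38
eef_pos: [0.446, 0.3735, 0.1066]
ee_rot: [0.024, 1.0, 0.0, 0.0]
wrist_force: [-0.2, 0.3, 0.6]
gripper_width: 0.0002
gripper_force: 0.0
```

>>> {"name": "servo_tool", "arguments": {"targets": [[[1,0,0,0.025,0,0,0],[1,0,0,0.025,0,0,0],[1,0,0,0.025,0,0,0],[1,0,0,0.025,0,0,0],[1,0,0,0,0,0,0]]]}}

```text
clock: 18.0
eef_pos: [0.4457, 0.3734, 0.1022]
ee_rot: [0.024, 1.0, -0.0, -0.0]
wrist_force: [-0.4, -0.2, -0.1]
gripper_width: 0.0001
gripper_force: 0.0
```

>>> {"name": "servo_tool", "arguments": {"targets": [[[1,0,0,0.02,0,0,0],[1,0,0,0.02,0,0,0],[1,0,0,0.01,0,0,0],[1,0,0,0,0,0,0],[1,0,0,0,0,0,0]]]}}

```text
clock: 18.62
eef_pos: [0.4459, 0.3735, 0.1005]
ee_rot: [0.024, 1.0, 0.0, 0.0]
wrist_force: [-0.8, -1.6, 2.6]
gripper_width: -0.0002
gripper_force: 1.4
```

>>> {"name": "servo_tool", "arguments": {"targets": [[[1,0,0,0.02,0,0,0],[1,0,0,0.01,0,0,0],[1,0,0,0.01,0,0,0],[1,0,0,0,0,0,0],[1,0,0,0,0,0,0]]]}}

```text
clock: 19.25
eef_pos: [0.4459, 0.3735, 0.0991]
ee_rot: [0.024, 1.0, 0.0, 0.0]
wrist_force: [-1.9, -1.2, 6.0]
gripper_width: -0.0003
gripper_force: 2.5
```

>>> {"name": "servo_tool", "arguments": {"targets": [[[1,0,0,0.02,0,0,0],[1,0,0,0.02,0,0,0],[1,0,0,0.01,0,0,0],[1,0,0,0,0,0,0],[1,0,0,0,0,0,0]]]}}

```text
clock: 19.88
eef_pos: [0.4462, 0.3738, 0.099]
ee_rot: [0.023, 1.0, 0.0, 0.0]
wrist_force: [-5.8, -2.5, 15.8]
gripper_width: 0.0002
gripper_force: 8.0
```

>>> {"name": "servo_tool", "arguments": {"targets": [[[1,0,0,0.01,0,0,0],[1,0,0,0.01,0,0,0],[1,0,0,0,0,0,0],[1,0,0,0,0,0,0],[1,0,0,0,0,0,0]]]}}

```text
clock: 20.5
eef_pos: [0.4464, 0.374, 0.099]
ee_rot: [0.023, 1.0, 0.0, 0.001]
wrist_force: [-5.9, -4.5, 20.9]
gripper_width: 0.0002
gripper_force: 10.2
```

Pressed against the floor with 21 N. I back off and check that the pack and tab are as expected.

>>> {"name": "servo_tool", "arguments": {"targets": [[[1,0,0,-0.2,0,0,0],[1,0,0,-0.5,0,0,0],[1,0,0,-0.8,0,0,0],[1,0,0,-0.4,0,0,0],[1,0,0,0,0,0,0]]]}}

```text
clock: 21.12
eef_pos: [0.4466, 0.3739, 0.1734]
ee_rot: [0.024, 1.0, 0.001, 0.001]
wrist_force: [0.4, 0.3, -0.3]
gripper_width: -0.0002
gripper_force: 0.0
```

Run:
```python
from h import *
go(.446,.374,.18,87.3)
k=cal('wrist'); im,d=get_image('wrist'); X=cloud('wrist',d,k)
Z=X[...,2]; q=(abs(X[...,0]-.436)<.012)&(abs(X[...,1]-.374)<.012)&(Z>.06)&(Z<.12)
print('pack top z',np.median(Z[q]),q.sum())
r=(Z>.043)&(Z<.056)&(abs(X[...,0]-.406)<.005)&(abs(X[...,1]-.374)<.02); print('rim',np.median(Z[r]))
# tab: grey protrusion beside +y face, z .06-.084
a=np.radians(87.3); y=X[...,0]*np.cos(a)+X[...,1]*np.sin(a)
t=(Z>.06)&(Z<.086)&(abs(X[...,0]-.446)<.012)&(y>.405)&(y<.43); print('tab pts',t.sum(),np.percentile(y[t],[50,90,98]) if t.any() else '')
p=q|((Z>.087)&(Z<.1)&(abs(X[...,0]-.44)<.02)&(abs(y-.394)<.035)); print('pack y range',np.percentile(y[p],[1,99]))
cv2.imwrite('pics/c7.png',cv2.resize(im[100:300,220:430,::-1],(630,600),interpolation=cv2.INTER_CUBIC))
```

```text
t 21.12 pos [0.4466 0.3739 0.1734] yaw 87.29 w -0.0002 F [ 0.4  0.3 -0.3] gf 0.0
shift [ 0.015  0.002 -0.164] turn [ 0.011  0.019 -0.001]
pack top z 0.0932126178837719 877
rim 0.04952913566483468
tab pts 140 [0.41885048 0.42065639 0.42150278]
pack y range [0.37205905 0.41513358]
```

View pics/c7.png

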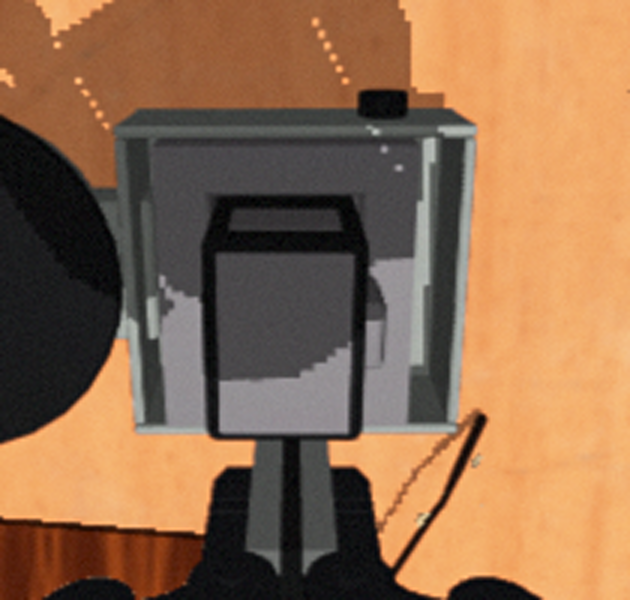

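The pack stands upright with the tab fully out by about 6 mm. Its height was the same before and after the press, so the lip is holding it against the plate and it is latched. The robot is clear, so I hand in.

```bash
python3 -c "
from rig import arm
print(arm.sign_off())"
```

```text
the job is handed in; nothing more can be done
None
```

I moved the battery pack from the charger into the turntable's bay and handed the job in. It was pressed home with 21 N and let go; its tab is out and it appears latched. No verdict was returned.

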